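# Stroke check of the large bottle-top dispenser

## Robot

A 6-joint arm with a two-finger parallel gripper is mounted at the origin on a cart in front of the work surface, level with it; the furniture and walls round the work are solid. World frame = base frame: x ahead of the robot, y to its left, z up, the work surface at z = 0. Lengths are in m, angles in rad, forces in N, time in s.
With the tool pointing down it reaches from about 0.35 to 0.925 m from the base axis. Payload 6.4 kg.
Tool frame: the origin (TCP) lies where the fingers leave the gripper's body, on its centre line; the fingertips stand 73 mm ahead of it and the grasp point (between the pads) lies 54 mm ahead of it; z points along the fingers, x is the direction in which the jaws open and shut, and the axes are right-handed (so a half turn about z gives the same grasp; the last joint's range is limited). The gripper opens to 85 mm and grips with 20 to 120 N. Pads are 22 mm wide; open, the fingers measure 114 mm over their backs; the gripper's body (76 mm by 85 mm) begins 54 mm behind the grasp point. The pads swing forward as they close: fully open they stand 13 mm farther back than shut.
Start: joints at [1.081, 0.245, 1.558, -0, 1.339, -0.174], TCP at [0.202, 0.618, 0.304] pointing down, gripper open.
Joint ranges: [-3.13, 3.13], [-1.02, 2.26], [0.13, 2.54], [-0.95, 4.09], [0.21, 2.88], [-2.74, 2.74]. Speed limits (rad/s): [2.57, 2.57, 3.14, 3.14, 3.14, 3.14].

## Interface

Orientations are given as a unit quaternion [x, y, z, w].
In Python, from plant import robot gives the robot as it stands.
- The arm moves only by the tool carry_out, never from a script. Its argument "moves" is a list that holds one entry, the list of rows, each a list of 5 numbers: the closure, from -1 (fully open) to 1 (shut), so that 0 is half open, then the shift along the tool's x, y, z in units of 40 mm (1.0 is 40 mm), then the turn about the tool's z in units of 5 degrees (1.0 is 5 degrees). A call has 1 to 12 rows; each row is the pose to reach, as a shift and turn from the pose measured when the call began, along the tool's axes at that moment; what a row does not reach only later rows make up. A row lasts 1/12 s, in which the tool goes at most 41.7 mm and 7.16 degrees, less where a joint would pass 70% of its speed; a pose out of reach is approached as far as the arm can. A call with a gripper value outside its range is refused whole. The fingers move at their own pace and stop on an object; the grip force is fixed at half the most. Time passes only in rows, so rows that repeat a pose let the fingers close. It gives the time, the measured TCP pose, the force and the opening at its end, in the units of the state.
- robot.state(): the state, without advancing time (a new reading comes with each control period).
- robot.capture(name): name is "side" or "top"; returns a dict with "frame" (480x640x3 uint8, blue, green, red), "range_z" (480x640 float32, m along the optical axis (not along the pixel's ray), 0 where there is no reading), "fov_y" (degrees; the focal length in pixels is half the picture's height over the tangent of half this angle, whatever the lens; pixels are square), "cx", "cy" (the principal point, pixels), "R" (3x3) and "t" (3): a world point X has camera coordinates R X + t. Camera axes: x right, y down, z forward; pixel columns grow to the right and rows downward; lengths in m; the calibration is good to about 2 mm. A picture is of the moment at which its call begins.
- robot.hand_in(): hands the job in, once; it reports no verdict.
Trained networks look in the newest picture that a camera, given by its name, has taken for a name from the list of things; names that differ only in an ending like _2 or _b are one class to them, and where a whole thing is asked for, a point or a joint stands for the part that bears it (a point fixed in the world has none). Each returns a list of dicts, best first, with "confidence" (0 to 1); they miss things now and then, are a little off and sometimes report something else, mostly with a low value. They report only what shows in the picture. A call takes as long as a camera call.
- robot.search_frame(query, camera): "extent" ([left, top, right, bottom] in pixels, round what is visible of it).
The state is a dict: "time_s": time; "joint_positions": joint angles; "qvel": joint speeds; "effort": joint torques, N m; "position": TCP position; "ee_rot": TCP orientation; "force": force on the tool from outside, world axes, zero at the start; "ft_torque": the same for the moment, N m; "opening": finger opening in m.
Only numpy, scipy, OpenCV 4.12 (cv2) and the standard library are available. Lean on these libraries where they do the work, as an engineer would, in place of code of your own. Each camera call takes 0.05 s, during which the arm holds its last target. There are 200 camera calls.

## Task

Two empty bottle-top dispensers have been put back together after washing. Check the larger one: push the plunger on its top all the way down to its stop, hold it there for a moment, then let it spring back up. Leave the bottle standing where it is, and leave the small dispenser and the beaker alone.

Things in the scene. Friction and masses are not known exactly. Their poses are not given: they have to be found in the camera images.
- dispenser_large: the larger dispenser, loose (about 0.5 to 0.9 kg): upright amber glass bottle 86 mm in diameter, with a white screw collar, a grey pump body and on top a white round plunger head on a steel stem; 227 mm high overall. Origin: centre of the bottle's underside, z up along the plunger's axis. A thin steel spout leaves the pump body along its own -x, 173 mm up, reaches 85 mm from the axis and bends down over the beaker
- plunger_large_top (a point): centre of the flat top of the large dispenser's plunger head, a white disc 40 mm in diameter and 14 mm thick; 227 mm above the worktop when up, 202 mm when fully down; moves with the plunger
- plunger_large (a joint): travel of the large dispenser's plunger in m: 0 = up, 0.025 = fully down at its stop, straight down. A spring pushes it back up: about 2 N starts it, about 6 N holds it at the stop (up to about 1 N more while moving)
- dispenser_small: the smaller dispenser, loose (about 0.35 kg), the same design and materials: bottle 60 mm in diameter, 172 mm high overall, spout 62 mm long along its own -x. Origin: centre of its underside. Not to be used
- plunger_small (a joint): travel of the small dispenser's plunger in m: 0 = up, 0.025 = fully down. Leave it up
- beaker: small empty open glass beaker, loose, 53 mm in diameter, 71 mm high, standing under the large dispenser's spout. Origin: centre of its underside

How it is judged:
On the way:
1. the large dispenser's plunger is pushed down to its stop (at least 22 of 25 mm) and held there (value of joint plunger_large above 0.022 m), for 0.2 s.
At the end, for the whole second after the job is handed in: Both plungers are up (within 4 mm); both dispensers and the beaker stand upright (within 6 degrees) and at rest, the large dispenser within 30 mm and the small dispenser and the beaker within 20 mm of where they stood at the start (value of joint each of plunger_large, plunger_small below 0.004 m and angle between each of dispenser_large, dispenser_small, beaker's own z axis and vertical below 0.1 rad and distance of dispenser_large from where it was at the start of the episode below 0.03 m and distance of each of dispenser_small, beaker from where it was at the start of the episode below 0.02 m and linear speed of each of dispenser_large, dispenser_small, beaker below 0.02 m/s); the robot touches nothing.
It fails at once if the small dispenser's plunger is pushed down more than 8 mm (value of joint plunger_small above 0.008 m).
It fails at once if a dispenser or the beaker is knocked over (tilted more than 30 degrees) (angle between any of dispenser_large, dispenser_small, beaker's own z axis and vertical above 0.52 rad).
It also fails if it takes over 29 s, if anything falls off the work surface, if the arm or the gripper's body presses on something with over 40 N, if the wrist force passes 120 N, or if a joint passes its speed limit or range.

## Working session

There is one attempt and no reset: what is moved stays moved. The work goes in short steps, Python scripts to look and compute and a tool call to move; the robot and the scene stay as the last step left them, time stands still between calls to the robot, and variables do not carry over. Pictures are saved under pics/ and viewed, about 8 in all and at most 12, crops included, and the job is handed in when it is done.

Besides the shell and the picture viewer there is one more tool, called as name([rows], argument=value, ...), one row to a line, values as JSON. carry_out: Moves the arm, as the interface text tells. Its arguments: {"type":"object","properties":{"moves":{"type":"array"}},"required":["moves"]}

```bash
mkdir -p pics; cat > h.py <<'E'
import numpy as np, cv2
from plant import robot
def pts(c):
    d=c["range_z"]; f=240/np.tan(np.radians(c["fov_y"])/2)
    v,u=np.mgrid[:480,:640]
    P=np.stack([(u-c["cx"])/f*d,(v-c["cy"])/f*d,d],-1)
    W=(P-c["t"])@c["R"]; W[d==0]=np.nan
    return W
E
python3 - <<'E'
from h import *
for n in("side","top"):
    c=robot.capture(n); cv2.imwrite(f"pics/{n}0.png",c["frame"]); W=pts(c)
    print(n,"campos",(-c["R"].T@c["t"]).round(3))
    for q in("dispenser_large","plunger_large_top","dispenser_small","beaker"):
        for r in robot.search_frame(q,n)[:2]:
            l,t,rr,b=map(int,r["extent"]); p=W[(t+b)//2,(l+rr)//2]
            print(q,r["extent"],round(r["confidence"],2),p.round(3))
s=robot.state();print(s)
E
```

```text
side campos [-0.305 -0.973  0.703]
dispenser_large [413.1, 236.7, 469.4, 346.7] 0.73 [ 0.494 -0.451  0.128]
plunger_large_top [430.4, 239.4, 446.7, 262.1] 0.58 [ 0.491 -0.437  0.218]
dispenser_small [238.3, 192.9, 262.2, 252.9] 0.68 [0.425 0.126 0.111]
beaker [450.6, 321.7, 476.9, 359.5] 0.91 [ 0.482 -0.522  0.052]
top campos [ 0.385 -0.091  1.409]
dispenser_large [417.6, 211.6, 484.4, 245.1] 0.59 [ 0.498 -0.423  0.183]
plunger_large_top [448.5, 209.8, 463.9, 231.7] 0.54 [ 0.514 -0.424  0.226]
dispenser_small [210.6, 243.1, 237.4, 257.4] 0.72 [0.448 0.171 0.129]
beaker [456.5, 222.3, 483.4, 239.6] 0.61 [ 0.506 -0.522  0.021]
{'time_s': 0.5, 'joint_positions': array([ 1.08092086e+00,  2.45126474e-01,  1.55782808e+00,  1.29458670e-05,
        1.33869564e+00, -1.74116592e-01]), 'qvel': array([-0.00058181,  0.00015985,  0.00048306, -0.00163842,  0.00043886,
       -0.00032437]), 'effort': array([-7.25796308e-04, -4.29092789e+01, -3.26082945e+01, -1.58144726e-04,
        1.19289150e-03,  2.37461730e-07]), 'position': array([0.20185343, 0.6178664 , 0.30385819]), 'ee_rot': array([ 8.09487724e-01,  5.87136802e-01, -2.86221020e-05,  6.93902086e-06]), 'force': array([ 0.49198685,  0.45400919, -0.27039726]), 'ft_torque': array([0.01298072, 0.04728125, 0.06539246]), 'opening': 0.08534633788214989}
```

View pics/top0.png

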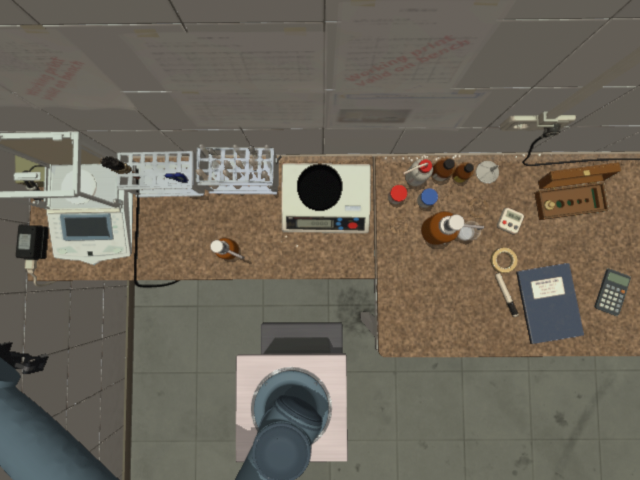

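View pics/side0.png

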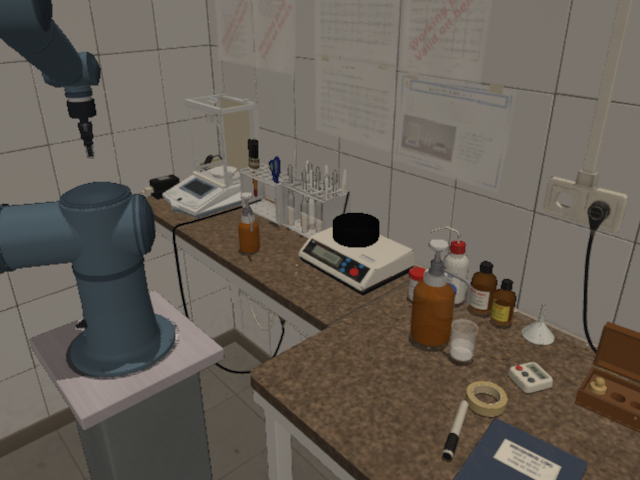

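```bash
python3 - <<'E'
from h import *
for n in("side","top"):
    c=robot.capture(n); W=pts(c)
    z=W[...,2]
    for nm,m in {"large top":(abs(z-.227)<.006)&(abs(W[...,0]-.51)<.06)&(abs(W[...,1]+.43)<.06),
              "small top":(abs(z-.172)<.006)&(abs(W[...,0]-.44)<.1)&(abs(W[...,1]-.16)<.1)}.items():
        P=W[m]; v,u=np.nonzero(m)
        if len(P): print(n,nm,len(P),np.median(P,0).round(4),"mid",((P.min(0)+P.max(0))/2).round(4),(P.max(0)-P.min(0)).round(3),u.min(),u.max(),v.min(),v.max())
    m=(z>.235)&(W[...,0]>.15)&(W[...,0]<.95); P=W[m]
    if len(P):
        # tall obstacles on coarse grid
        g,k=np.unique((P[:,:2]//.1*.1).round(1),axis=0,return_counts=True)
        print([(a.tolist(),int(b)) for a,b in zip(g,k) if b>15])
E
```

```text
side large top 148 [ 0.5056 -0.4269  0.2242] mid [ 0.5061 -0.4264  0.224 ] [0.039 0.037 0.006] 430 448 239 248
side small top 46 [0.4541 0.1784 0.1685] mid [0.4547 0.1773 0.1687] [0.031 0.036 0.005] 241 252 192 197
[([0.1, 0.4], 312), ([0.1, 0.5], 866), ([0.1, 0.6], 214), ([0.1, 0.7], 1099), ([0.2, 0.5], 668), ([0.2, 0.6], 34), ([0.2, 0.7], 1762), ([0.3, 0.7], 3985), ([0.4, 0.7], 3823), ([0.5, 0.4], 212), ([0.5, 0.5], 207), ([0.5, 0.6], 159), ([0.5, 0.7], 3403), ([0.6, 0.4], 330), ([0.6, 0.5], 388), ([0.6, 0.6], 377), ([0.6, 0.7], 2812), ([0.7, -0.8], 142), ([0.7, -0.7], 9389), ([0.7, -0.6], 11182), ([0.7, -0.5], 10132), ([0.7, -0.4], 8301), ([0.7, -0.3], 6847), ([0.7, -0.2], 5581), ([0.7, -0.1], 5132), ([0.7, 0.0], 4224), ([0.7, 0.1], 3676), ([0.7, 0.2], 3182), ([0.7, 0.3], 2826), ([0.7, 0.4], 2522), ([0.7, 0.5], 1793), ([0.7, 0.6], 1612), ([0.7, 0.7], 2033)]
top large top 203 [ 0.5087 -0.4268  0.2272] mid [ 0.5099 -0.4276  0.2272] [0.038 0.04  0.011] 448 464 214 229
top small top 128 [0.4565 0.1783 0.1716] mid [0.4565 0.1788 0.1716] [0.031 0.031 0.01 ] 211 223 240 252
[([0.1, 0.4], 997), ([0.1, 0.5], 472), ([0.2, 0.4], 52), ([0.2, 0.5], 419), ([0.2, 0.6], 60), ([0.5, 0.4], 306), ([0.5, 0.5], 340), ([0.5, 0.6], 127), ([0.6, 0.4], 554), ([0.6, 0.5], 711), ([0.6, 0.6], 445), ([0.7, -0.9], 303), ([0.7, -0.8], 1354), ([0.7, -0.7], 2114), ([0.7, -0.6], 6978), ([0.7, -0.5], 7326), ([0.7, -0.4], 7353), ([0.7, -0.3], 7655), ([0.7, -0.2], 7680), ([0.7, -0.1], 7700), ([0.7, 0.0], 7724), ([0.7, 0.1], 7772), ([0.7, 0.2], 7918), ([0.7, 0.3], 6499), ([0.7, 0.4], 3391), ([0.7, 0.5], 1645), ([0.7, 0.6], 554)]
```

The top view shows the large plunger head at about pixel (456,222), with its spout pointing right over the beaker at (467,233). The small dispenser is at (218,246). The side view agrees: plunger at (439,244), beaker at (463,340). Depth puts the large plunger top at about (0.508, -0.427, 0.227). I'll raise the tool, shut the fingers, and go over in an arc.

carry_out([
  [[1,-1.2,0.8,-1.2,0],[1,-2,1.4,-2.4,0],[1,-2.8,2,-2.4,0],[1,-3.6,2.5,-2.4,0],[1,-4.3,3.3,-2.4,0],[1,-5,4.1,-2.4,0],[1,-5.7,4.9,-2.4,0],[1,-6.5,5.7,-2.4,0],[1,-7.2,6.5,-2.4,0],[1,-8,7.3,-2.4,0],[1,-8.7,8.1,-2.4,0],[1,-9.4,8.9,-2.4,0]],
])

```text
time_s: 1.6
position: [0.3994, 0.1904, 0.4003]
ee_rot: [0.809, 0.587, 0.001, 0.0]
force: [1.2, -0.1, -0.4]
opening: 0.0001
```

carry_out([
  [[1,-0.9,0.5,0,0],[1,-1.8,1,0,0],[1,-2.7,1.4,0,0],[1,-3.6,1.9,0,0],[1,-4.5,2.4,0,0],[1,-5.4,2.9,0,0],[1,-6.3,3.4,0,0],[1,-7.2,3.8,0,0],[1,-8.1,4.3,0,0],[1,-9,4.8,0,0],[1,-9.9,5.3,0,0],[1,-10.8,5.8,0,0]],
])

```text
time_s: 2.6
position: [0.4857, -0.2944, 0.4004]
ee_rot: [0.81, 0.587, 0.001, 0.0]
force: [1.3, 0.7, 0.7]
opening: -0.0
```

carry_out([
  [[1,-0.8,0.4,0,0],[1,-1.5,0.8,0,0],[1,-2.2,1.2,0.3,0],[1,-2.98,1.56,0.8,0],[1,-2.98,1.56,1.3,0],[1,-2.98,1.56,1.7,0],[1,-2.98,1.56,1.7,0],[1,-2.98,1.56,1.7,0]],
])

```text
time_s: 3.27
position: [0.5078, -0.4269, 0.3315]
ee_rot: [0.81, 0.587, 0.001, -0.001]
force: [0.8, 0.5, 0.6]
opening: -0.0001
```

```bash
python3 - <<'E'
from h import *
s=robot.state();print(s["position"],s["force"],s["time_s"])
a=robot.capture("side");b=robot.capture("top")
A=cv2.resize(a["frame"][150:350,340:540],(400,400),interpolation=cv2.INTER_CUBIC);B=cv2.resize(b["frame"][130:330,340:540],(400,400),interpolation=cv2.INTER_CUBIC)
cv2.imwrite("pics/c1.png",np.hstack([A,B]))
# predicted fingertip pixel
for c in(a,b):
    f=240/np.tan(np.radians(c["fov_y"])/2)
    for P in (s["position"]-[0,0,.073],[.508,-.427,.227]):
        p=c["R"]@P+c["t"];print(f*p[:2]/p[2]+[c["cx"],c["cy"]])
E
```

```text
[ 0.50781694 -0.42688349  0.33150239] [0.82031064 0.51816524 0.61661287] 3.2667
[441.0609921  227.62750268]
[439.72958454 241.82534187]
[459.86430459 220.84490866]
[456.22577573 222.14550519]
```

View pics/c1.png

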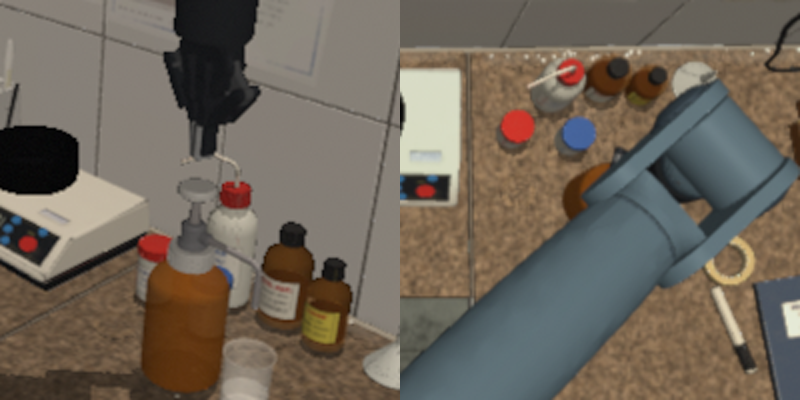

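Left crop: the shut fingertips at (203,157) are straight above the plunger disc at (198,186), as predicted. In the right crop the arm hides the head. Now I'll push down.

carry_out([
  [[1,0,0,0.3,0],[1,0,0,0.55,0],[1,0,0,0.7,0],[1,0,0,0.8,0],[1,0,0,0.9,0],[1,0,0,1.0,0],[1,0,0,1.1,0],[1,0,0,1.2,0],[1,0,0,1.3,0],[1,0,0,1.36,0],[1,0,0,1.36,0]],
])

```text
time_s: 4.28
position: [0.5086, -0.4272, 0.2796]
ee_rot: [0.809, 0.587, 0.001, 0.002]
force: [-1.3, 1.3, 4.3]
opening: 0.0
```

```bash
python3 - <<'E'
from h import *
s=robot.state();print(s["position"],s["force"],s["ft_torque"],s["time_s"])
a=robot.capture("side")
A=cv2.resize(a["frame"][180:360,360:540],(540,540),interpolation=cv2.INTER_CUBIC)
cv2.imwrite("pics/c2.png",A)
E
```

```text
[ 0.5085877  -0.42719073  0.27956316] [-1.25819805  1.29878864  4.34895285] [ 0.26107538  0.16085463 -0.01049366] 4.2833
```

View pics/c2.png

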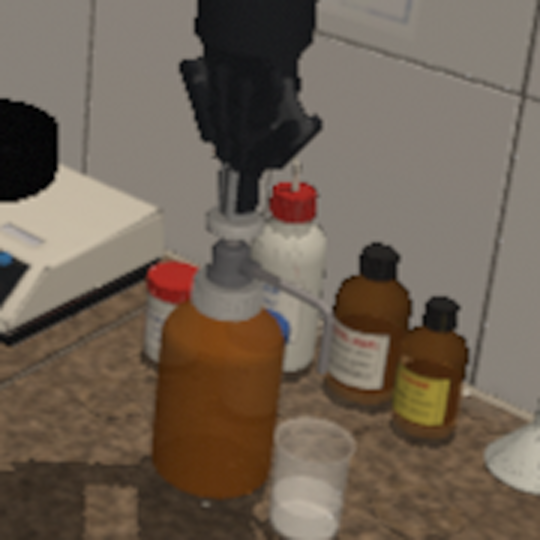

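The disc is now close to the pump body, at (235,222) in the crop, and the bottle stands upright. The force is 4.3 N, so it isn't at the stop yet. I'll press further until the force jumps.

carry_out([
  [[1,0,0,0.05,0],[1,0,0,0.1,0],[1,0,0,0.15,0],[1,0,0,0.15,0],[1,0,0,0.15,0]],
])

```text
time_s: 4.75
position: [0.5089, -0.4275, 0.2747]
ee_rot: [0.809, 0.587, 0.001, 0.002]
force: [-1.3, 2.9, 6.2]
opening: 0.0002
```

carry_out([
  [[1,0,0,0.05,0],[1,0,0,0.08,0],[1,0,0,0.1,0],[1,0,0,0.1,0],[1,0,0,0.1,0]],
])

```text
time_s: 5.17
position: [0.5098, -0.4286, 0.2747]
ee_rot: [0.809, 0.587, 0.001, 0.005]
force: [-2.1, 3.1, 14.9]
opening: 0.0001
```

The height hasn't changed (0.2747, tip 0.202) and the force jumped to 15 N, so the plunger is on its stop. I'll hold briefly, then release straight up.

carry_out([
  [[1,0,0,0,0],[1,0,0,0,0],[1,0,0,0,0],[1,0,0,-0.15,0],[1,0,0,-0.35,0],[1,0,0,-0.55,0],[1,0,0,-0.8,0],[1,0,0,-1.2,0],[1,0,0,-1.8,0],[1,0,0,-2.5,0],[1,0,0,-2.5,0],[1,0,0,-2.5,0]],
])

```text
time_s: 6.17
position: [0.5095, -0.4284, 0.3777]
ee_rot: [0.809, 0.587, 0.001, 0.008]
force: [-0.3, -0.5, -0.3]
opening: 0.0001
```

```bash
python3 - <<'E'
from h import *
s=robot.state();print(s["position"],s["force"],s["time_s"])
a=robot.capture("side");W=pts(a)
m=(abs(W[...,2]-.22)<.013)&(abs(W[...,0]-.506)<.022)&(abs(W[...,1]+.427)<.022)
print(m.sum(),np.median(W[m],0),np.nanpercentile(W[m][:,2],90))
for q in("dispenser_large","plunger_large_top","dispenser_small","beaker"):
    print(q,[(r["extent"],r["confidence"]) for r in robot.search_frame(q,"side")[:1]])
cv2.imwrite("pics/c3.png",cv2.resize(a["frame"][180:360,360:540],(540,540),interpolation=cv2.INTER_CUBIC))
E
```

```text
[ 0.50949183 -0.42844268  0.37765596] [-0.26741381 -0.46116133 -0.34237137] 6.1667
204 [ 0.50187987 -0.42916033  0.22348404] 0.225458825482166
dispenser_large [([410.7, 237.5, 471.4, 350.2], 0.85)]
plunger_large_top [([429.5, 238.9, 450.3, 260.3], 0.7)]
dispenser_small [([240.1, 193.8, 262.1, 256.4], 0.97)]
beaker [([451.5, 323.1, 476.9, 361.3], 0.62)]
```

View pics/c3.png

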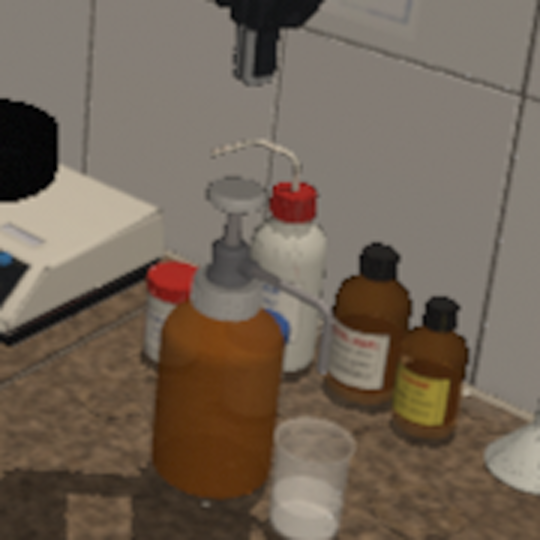

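The plunger is back up, with its disc at (237,193) in the crop and its top at the same height as at the start. The bottle and beaker haven't moved, and the gripper is clear above them, so I'm handing in.

```bash
python3 -c "
from plant import robot
print(robot.hand_in())"
```

```text
the job is handed in; nothing more can be done
None
```

I pushed the large dispenser's plunger down to its stop with the closed fingertips, held it there for about half a second, and let it spring back up. The job is handed in, at about 6 s on the robot's clock.

- **At the stop:** the fingertips stayed at about 202 mm while the force rose from 6 N to 15 N, so the plunger was fully down.
- **After release:** the side camera read the plunger top at 0.2235 m. Before the push it read 0.224 m, so the plunger is back up within camera accuracy.
- **Bottle and beaker:** both look upright and unmoved in the last side picture.
- **Small dispenser:** I only checked it with the network's detection box, which is within 1–4 px of where it was; the arm never went near it.
- **Robot:** the fingertips are about 75 mm above the plunger, and the force reading is near zero.

No check failed. The top camera could not confirm the plunger because the arm blocks its view there.

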